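# Pack block and pot into the reference corner

### The job

Make up the edge-finishing kit on the corner board. First push the cork sanding block fully home into the board's corner, lying flat, one long side flush against the back fence and one end flush against the left fence, and let go of it; only then bring the glue pot onto the board and pack it, upright, tight against both the block's free end and the back fence. Leave the pliers and the spool of dark thread where they are.

Things in the scene. Friction and masses are not known exactly. Their poses are not given: they have to be found in the camera images.
- corner_board: Plywood board fixed to the desk, base 150 (x) x 190 (y) x 9 mm, a back fence along its +x edge and a left fence along its +y edge; front and right edges are open. Fences are wood, 15 mm thick, rising 16 mm above the board's upper surface. Origin: centre of the underside. x points into the back fence, roughly away from the robot; y into the left fence; z up.
- corner (a point): Inner corner of the board, where the inner faces of the two fences meet, at the level of the board's upper surface; axes as the board's. Back fence at x > 0, left fence at y > 0; the open surface runs from here 135 mm towards -x and 175 mm towards -y.
- block_center (a point): Centre of the brown cork sanding block, a plain flat block 35 (x) x 55 (y) x 22 (z) mm, loose on the desk, lying flat; the point is 11 mm above its underside. Light (about 60 g); slides when pushed.
- pot_center (a point): Centre of the glue pot, a round translucent pot 47 mm in diameter and 70 mm high with a screw lid (blue, 41 mm in diameter) on top, loose on the desk, standing upright; the point is on its axis, 35 mm above its underside, where the body is 47 mm across. About 90 g; slides when pushed low down.
- pliers: Bystander, leave alone: pliers, 148 x 41 x 11 mm, lying flat on the desk between the robot and the board; origin at the middle of the underside, x along the length.
- spool_1: Bystander, leave alone: spool of dark thread, 35 mm in diameter, 44 mm high, standing between the robot and the board's right part; origin at the centre of its underside.
Not all that is in view belongs to the job. Of the things that look like the part that bears pot_center, take the one that is farthest from the robot's base at the start.

How it is judged (in metres and radians):
On the way:
1. the sanding block is home in the corner and let go, while the glue pot is still off the board (x of block_center in the frame of corner between -0.0215 and -0.014 m and y of block_center in the frame of corner between -0.0315 and -0.024 m and angle between the y axis of block_center and the y axis of corner, either way round below 0.08 rad and z of block_center in the frame of corner below 0.014 m and contact force between the fingers and sanding_block below 0.2 N and (y of pot_center in the frame of corner above 0.03 m or x of pot_center in the frame of corner below -0.15 m or y of pot_center in the frame of corner below -0.19 m)), for 0.2 s.
At the end, for the whole second after the job is handed in: The sanding block lies flat in the corner, its long side within 4 mm of the back fence and its end within 4 mm of the left fence, square within 0.08 rad; the glue pot stands upright on the board within 4 mm of the back fence and within 4 mm of the block's free end; both are at rest and released (x of block_center in the frame of corner between -0.0215 and -0.014 m and y of block_center in the frame of corner between -0.0315 and -0.024 m and angle between the y axis of block_center and the y axis of corner, either way round below 0.08 rad and z of block_center in the frame of corner below 0.014 m and angle between each of block_center, pot_center's own z axis and vertical below 0.1 rad and x of pot_center in the frame of corner between -0.0275 and -0.02 m and y of pot_center in the frame of corner below -0.07 m and horizontal distance between pot_center and block_center below 0.0555 m and z of pot_center in the frame of corner below 0.038 m and linear speed of each of sanding_block, glue_pot below 0.02 m/s); the robot touches nothing.
It fails at once if the glue pot is tipped over (angle between pot_center's own z axis and vertical above 0.6 rad).
It fails at once if a bystander is moved by more than 15 mm (distance of any of pliers, spool_1 from where it was at the start of the episode above 0.015 m).
It also fails if it takes over 72 s, if anything falls off the work surface, if the arm or the gripper's body presses on something with over 40 N, if the wrist force passes 120 N, or if a joint passes its speed limit or range.

### The arm

A 6-joint arm with a two-finger parallel gripper is mounted at the origin on a cart in front of the work surface, level with it; the furniture and walls round the work are solid. World frame = base frame: x ahead of the robot, y to its left, z up, the work surface at z = 0. Lengths are in mm, angles in rad, forces in N, time in s.
With the tool pointing down it reaches from about 350 to 875 mm from the base axis. Payload 15.5 kg.
Tool frame: the origin (TCP) lies at the very end of the fingers, on their centre line; the grasp point (between the pads) lies 19 mm behind it; z points along the fingers, y is the direction in which the jaws open and shut (so a half turn about z gives the same grasp; the last joint's range is limited). The gripper opens to 85 mm and grips with 20 to 120 N. Pads are 22 mm wide; open, the fingers measure 114 mm over their backs; the gripper's body (76 mm by 85 mm) begins 54 mm behind the grasp point. The pads swing forward as they close: fully open they stand 13 mm farther back than shut.
Start: joints at [1.008, 0.494, 1.345, -0, 1.302, -0.096], TCP at [281.265, 558.137, 231.277] pointing down, gripper open.
Joint ranges: [-2.91, 2.91], [-0.82, 2.16], [0.22, 2.67], [-1.22, 4.37], [0.12, 2.79], [-3.08, 3.08]. Speed limits (rad/s): [1.89, 1.89, 2.57, 3.01, 3.01, 3.01].

### API

Orientations are given as a unit quaternion [w, x, y, z].
In Python, from bench import arm, cams, ticket gives the robot as it stands.
- The arm moves only by the tool move_arm, never from a script. Its argument "rows" is a list of rows, each an object with "travel": the shift along the tool's x, y, z in mm, a list of three; "angular": the turn, a rotation vector about the tool's x, y, z in degrees, a list of three. A call has 1 to 10 rows; each row shifts and turns the commanded pose from where the row before left it, along the tool's axes as they then stand; what a row does not reach is not made up. A row lasts 1/10 s, in which the tool goes at most 50 mm and 8.59 degrees, less where a joint would pass 70% of its speed; a pose out of reach is approached as far as the arm can. A call with a gripper value outside its range is refused whole. "claw" is the closure, from -1 (fully open) to 1 (shut), set as the call begins (left out, the last holds). The fingers move at their own pace and stop on an object; the grip force is fixed at half the most. Time passes only in rows, so rows that do not move let the fingers close. It gives the time, the measured TCP pose, the force and the opening at its end, in the units of the state.
- arm.sense(): the state, without advancing time (a new reading comes with each control period).
- cams.camera(name): name is "scene" or "top" or "wrist"; returns the picture (420x560x3 uint8, red, green, blue); there is no depth.
- cams.camera_params(name): a dict with "mtx" (3x3 intrinsics, pixels), "rvec" (rotation vector, rad) and "tvec" (3), from world to camera coordinates, as OpenCV has them. Camera axes: x right, y down, z forward; pixel columns grow to the right and rows downward; lengths in mm; the calibration is good to about 2 mm. A picture is of the moment at which its call begins: read the wrist's pose just before it. camera_params takes no time and is no camera call; for the wrist camera it gives the pose at the moment of the call.
- ticket.close_job(): hands the job in, once; it reports no verdict.
The state is a dict: "time": time; "q": joint angles; "joint_vel": joint speeds; "joint_efforts": joint torques, N m; "tcp_pos": TCP position; "tcp_rot": TCP orientation; "ft_force": force on the tool from outside, world axes, zero at the start; "moment": the same for the moment, N m; "grip_width": opening from 0.0 (shut) to 1.0 (fully open).
Only numpy, scipy, OpenCV 4.12 (cv2) and the standard library are available. Lean on these libraries where they do the work, as an engineer would, in place of code of your own. Each camera call takes 0.05 s, during which the arm holds its last target. There are 200 camera calls.

## Working session

There is one attempt and no reset: what is moved stays moved. The work goes in short steps, Python scripts to look and compute and a tool call to move; the robot and the scene stay as the last step left them, time stands still between calls to the robot, and variables do not carry over. Pictures are saved under pics/ and viewed, about 8 in all and at most 12, crops included, and the job is handed in when it is done.

Besides the shell and the picture viewer there is one more tool, called after "Call:" as name([rows], argument=value, ...), one row to a line, values as JSON. move_arm: Moves the arm, as the interface text tells. Its arguments: {"type":"object","properties":{"rows":{"type":"array","items":{"type":"object","properties":{"travel":{"type":"array","items":{"type":"number"}},"angular":{"type":"array","items":{"type":"number"}}}}},"claw":{"type":"number"}},"required":["rows"]}

```bash
ls; mkdir -p pics; cat > h.py <<'E'
import numpy as np, cv2
from bench import arm, cams, ticket
def snap(n,f):
    p=cams.camera_params(n); im=cams.camera(n); cv2.imwrite(f'pics/{f}.png',im[:,:,::-1]); return im,p
def px2w(p,u,v,z):
    K=np.array(p['mtx'],float);R=cv2.Rodrigues(np.array(p['rvec'],float))[0];t=np.array(p['tvec'],float).ravel()
    d=R.T@np.linalg.inv(K)@np.array([u,v,1.]);c=-R.T@t
    return (c+d*(z-c[2])/d[2]).round(1)
def w2px(p,X):
    return cv2.projectPoints(np.array(X,float).reshape(-1,1,3),np.array(p['rvec'],float),np.array(p['tvec'],float),np.array(p['mtx'],float),None)[0].reshape(-1,2).round(1)
E
python3 - <<'E'
from h import *
s=arm.sense();print(s)
a,p=snap('top','top0');b,q=snap('scene','scene0')
for x in(p,q):
  R=cv2.Rodrigues(np.array(x['rvec'],float))[0];print(x['mtx'],-R.T@np.array(x['tvec']).ravel(), R[2])
cv2.imwrite('pics/both.png',np.hstack([cv2.resize(i,(560,420)) for i in(a,)])[:,:,::-1])
E
```

```text
pics
{'time': 0.0, 'q': array([ 1.00849593e+00,  4.94190274e-01,  1.34613416e+00,  9.40048465e-06,
        1.30249682e+00, -9.54915219e-02]), 'joint_vel': array([ 0.00141683, -0.00015184,  0.00060364,  0.00141145,  0.00199007,
       -0.00085527]), 'joint_efforts': array([ 4.98222857e-03, -8.82170820e+01, -3.83873248e+01,  1.48409890e-04,
        9.71682166e-03, -1.80958489e-05]), 'tcp_pos': array([281.07097846, 557.82951824, 230.69481709]), 'tcp_rot': array([-2.02706270e-04,  2.31292155e-01,  9.72884146e-01, -5.79909445e-04]), 'ft_force': array([ 0.10343367,  0.08615533, -0.37982147]), 'moment': array([-0.00385818, -0.02440885, -0.00396746]), 'grip_width': 0.9975393956101477}
[[399.31017973   0.         271.52301985]
 [  0.         399.31017973 208.81795934]
 [  0.           0.           1.        ]] [414.85722054  70.52101544 981.55393024] [ 0.06532486 -0.01942592 -0.99767494]
[[475.4784685    0.         280.64155998]
 [  0.         475.4784685  211.45831432]
 [  0.           0.           1.        ]] [ -30.81881367 -642.4790637   576.97893101] [ 0.52650597  0.68185641 -0.50780242]
```

View pics/top0.png

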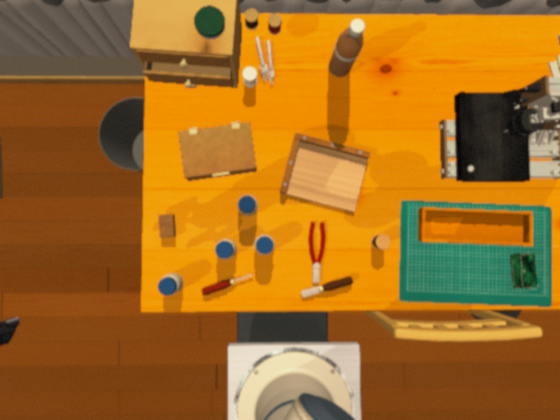

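View pics/scene0.png

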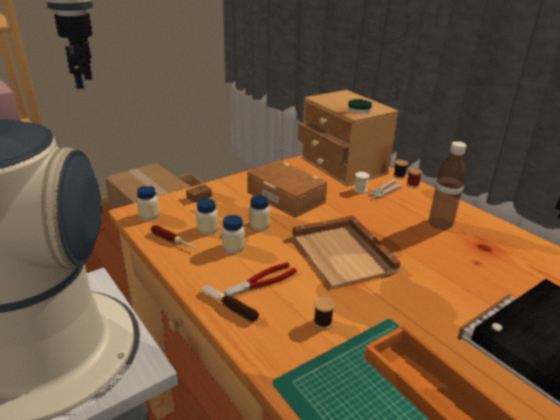

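Top view: the block is at about (167,226) and the board at about (326,175), with its fences along the top and left. Pot candidates (blue lids) are at (247,205), (225,249), (264,245) and (169,285). Next I'll compute their distances and check a crop.

```bash
python3 - <<'E'
from h import *
p=cams.camera_params('top');im=cv2.imread('pics/top0.png')
for u,v in[(247,205),(225,249),(264,245),(169,285)]:
  w=px2w(p,u,v,70);print(w,np.hypot(*w[:2]))
print(px2w(p,167,220,22),px2w(p,380,241,44),w2px(p,[0,0,0]))
c=im[120:300,140:380];cv2.imwrite('pics/c1.png',cv2.resize(c,(800,600),interpolation=cv2.INTER_CUBIC))
E
```

```text
[483.4 108.8  70. ] 495.4926841034083
[383.4 158.6  70. ] 414.9090502748765
[392.1  70.2  70. ] 398.3345955349598
[303.3 283.9  70. ] 415.439646639557
[451.4 302.   22. ] [ 399.8 -202.8   44. ] [[293.7 409. ]]
```

View pics/c1.png

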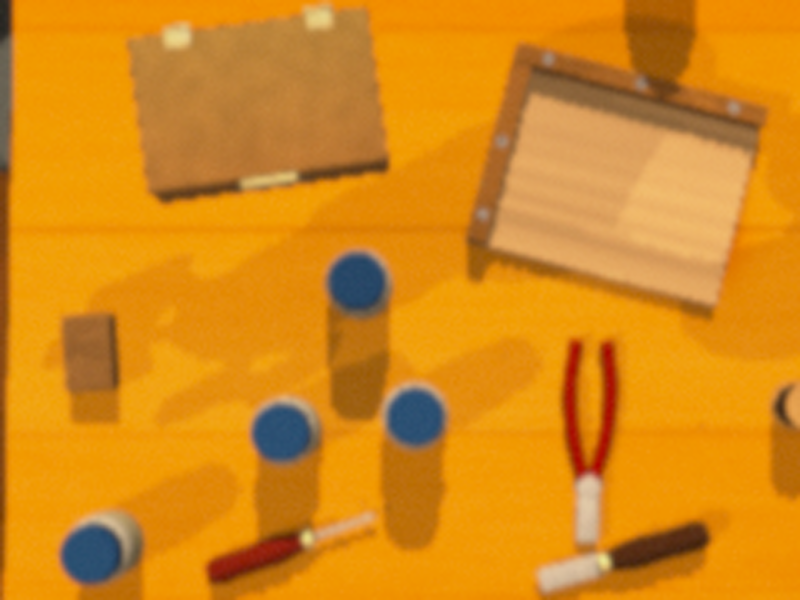

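Farthest candidate: the pot at top (247,205), world about (483,109), r = 495. The others are at 398–415. The crop shows the four lids clearly; the block is at crop (90,352) and the board's outer corners are at (520,45), (767,108), (715,312), (470,240).

```bash
cat >> h.py <<'E'
from scipy.optimize import least_squares
def fit(p,model,px,x0):
    """planar pose fit x,y,yaw: model pts Nx3 local, px Nx2"""
    px=np.array(px,float);m=np.array(model,float)
    def W(s):
        c,n=np.cos(s[2]),np.sin(s[2]);return np.c_[s[0]+c*m[:,0]-n*m[:,1],s[1]+n*m[:,0]+c*m[:,1],m[:,2]]
    K,r,t=[np.array(p[k],float) for k in('mtx','rvec','tvec')]
    f=lambda s:(cv2.projectPoints(W(s).reshape(-1,1,3),r,t,K,None)[0].reshape(-1,2)-px).ravel()
    o=least_squares(f,x0,x_scale=[10,10,.1]);return o.x,o.fun.round(1)
E
python3 - <<'E'
from h import *
p=cams.camera_params('top')
C=lambda l:[(140+(u+.5)/3.333-.5,120+(v+.5)/3.333-.5) for u,v in l]
print(fit(p,[(75,95,25),(75,-95,25),(-75,-95,9),(-75,95,25),(60,80,9)],C([(520,45),(767,108),(715,312),(470,240),(530,90)])[:4]+C([(530,92)]),[560,-30,-.2])) 
print(fit(p,[(17.5,27.5,22),(17.5,-27.5,22),(-17.5,-27.5,22),(-17.5,27.5,22)],C([(62,317),(68,390),(117,388),(113,315)]),[450,300,-1.5]))
E
```

```text
(array([ 5.63417735e+02, -7.90684765e+01, -2.48006357e-01]), array([-0.9,  1. ,  0.7,  1.1,  0.8, -0.1, -0.7,  2. ,  0.1, -4.2]))
(array([438.5467301 , 302.62260851,  -1.47793001]), array([ 14.8,  -1.5,  14.9,  -0.5, -14.5,   1.5, -15.1,   0.5]))
```

Call:
move_arm([
  {"travel": [-32, -20, 4]},
  {"travel": [-32, -20, 4]},
  {"travel": [-32, -20, 4]},
  {"travel": [-32, -20, 4]},
  {"travel": [-32, -20, 4]},
  {"travel": [-32, -20, 4], "angular": [0, 0, -8]},
  {"travel": [-30, -20, 2], "angular": [0, 0, -8]},
  {"travel": [-26, -15, 2], "angular": [0, 0, -8]},
  {"angular": [0, 0, -8]},
  {"travel": [0, 0, 0]},
], claw=-1)

```text
validation failed for argument at $.ro...
```

```bash
cat >> h.py <<'E'
from scipy.spatial.transform import Rotation as Ro
def T():
    s=arm.sense();q=s['tcp_rot'];R=Ro.from_quat([q[1],q[2],q[3],q[0]]).as_matrix();return s['tcp_pos'],R
def go(x,y,z,jaw=None):
    "tool-frame travel for world target, and tool-z turn (deg) for jaw dir (deg, mod 180)"
    P,R=T();d=R.T@(np.array([x,y,z])-P);j=np.degrees(np.arctan2(R[1,1],R[0,1]))
    print('tcp',P.round(1),'tilt',R[:,2].round(4),'jaw',round(j,1),'travel',d.round(1),'turn',None if jaw is None else round(-((jaw-j+90)%180-90),1))
E
python3 - <<'E'
from h import *
C=lambda l:[(140+(u+.5)/3.333-.5,120+(v+.5)/3.333-.5) for u,v in l]
p=cams.camera_params('top')
print(fit(p,[(17.5,27.5,22),(17.5,-27.5,22),(-17.5,-27.5,22),(-17.5,27.5,22)],C([(113,315),(117,388),(68,390),(62,317)]),[450,300,-1.5]))
go(438,302,150,95)
im,p=snap('wrist','w1');cv2.imwrite('pics/w1b.png',cv2.resize(im,(800,600))[:,:,::-1])
E
```

```text
(array([438.50341335, 302.64932027,  -1.50164857]), array([-0.2, -0.8, -0.1,  0.3, -0.1,  0.8,  0.4, -0.3]))
tcp [281.1 557.9 230.8] tilt [-6.e-04 -9.e-04 -1.e+00] jaw 63.3 travel [-255.3 -157.8   80.9] turn -31.7
```

View pics/w1b.png

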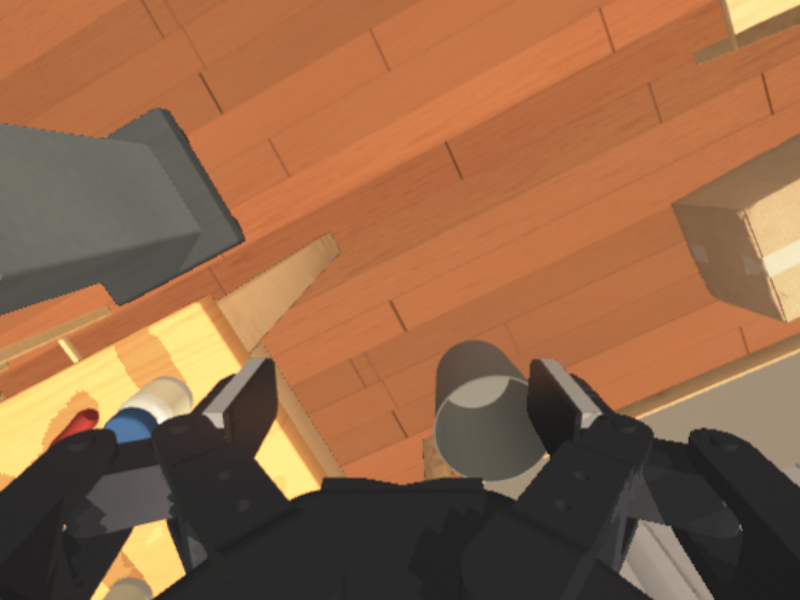

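The move was refused because every row needs both fields, so the picture only shows the start pose (desk edge, bin). I'll resend it in full.

Call:
move_arm([
  {"travel": [-32, -20, 4], "angular": [0, 0, 0]},
  {"travel": [-32, -20, 4], "angular": [0, 0, 0]},
  {"travel": [-32, -20, 4], "angular": [0, 0, 0]},
  {"travel": [-32, -20, 4], "angular": [0, 0, 0]},
  {"travel": [-32, -20, 4], "angular": [0, 0, 0]},
  {"travel": [-32, -20, 4], "angular": [0, 0, 0]},
  {"travel": [-32, -20, 4], "angular": [0, 0, 0]},
  {"travel": [-31, -18, 4], "angular": [0, 0, -8]},
  {"travel": [0, 0, 0], "angular": [0, 0, -8]},
  {"travel": [0, 0, 0], "angular": [0, 0, -8]},
], claw=-1)

```text
time: 1.15
tcp_pos: [438.4, 301.2, 199.0]
tcp_rot: [-0.0, 0.022, 1.0, -0.0]
ft_force: [-0.3, 1.2, -0.7]
grip_width: 0.999
```

```bash
python3 - <<'E'
from h import *
go(438.5,302.6,150,94)
im,p=snap('wrist','w2')
print(w2px(p,[[438,302,22],[*T()[0]]]))
print(p['mtx'])
E
```

```text
tcp [438.4 301.2 199. ] tilt [-5.e-04 -3.e-04 -1.e+00] jaw 87.5 travel [-0.1  1.5 49. ] turn -6.5
[[283.2 189.8]
 [284.3 257.6]]
[[293.18276992   0.         281.2312742 ]
 [  0.         293.18276992 206.85780311]
 [  0.           0.           1.        ]]
```

```bash
python3 - <<'E'
import cv2
im=cv2.imread('pics/w2.png');cv2.imwrite('pics/w2b.png',cv2.resize(im[110:260,180:380],(800,600),interpolation=cv2.INTER_CUBIC))
E
```

```text
(no output)
```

View pics/w2b.png

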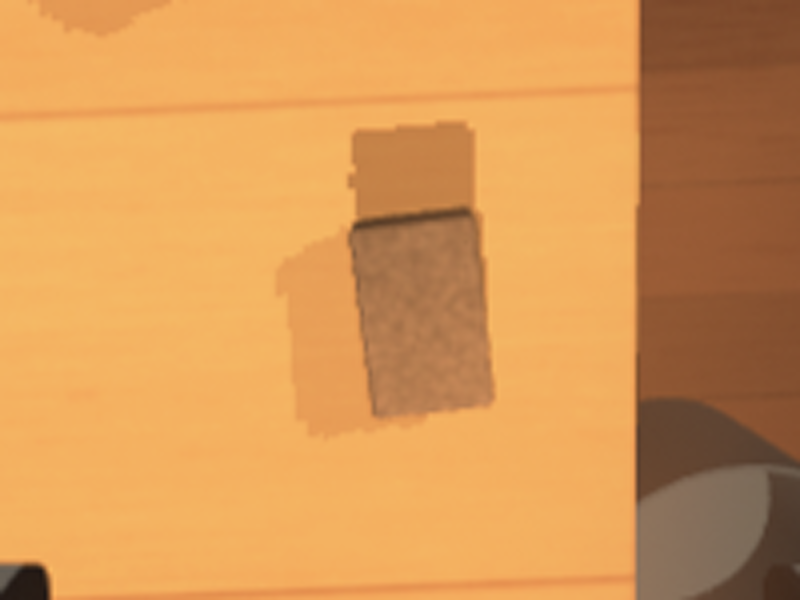

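Wrist crop: the block's top corners are at (353,229), (471,213), (493,402), (374,416), clear on all sides.

```bash
python3 - <<'E'
from h import *
p=cams.camera_params('wrist')
C=lambda l:[(180+(u+.5)/4-.5,110+(v+.5)/4-.5) for u,v in l]
l=C([(353,229),(471,213),(493,402),(374,416)])
w=np.array([px2w(p,u,v,22) for u,v in l]);print(w,w.mean(0))
a=w[0]-w[3];print(np.degrees(np.arctan2(a[1],a[0])));b=w[1]-w[0];print(np.degrees(np.arctan2(b[1],b[0])))
c=w.mean(0);go(c[0],c[1],5,np.degrees(np.arctan2(b[1],b[0])))
E
```

```text
[[411.8 286.6  22. ]
 [408.5 318.8  22. ]
 [462.  324.   22. ]
 [465.  290.2  22. ]] [436.825 304.9    22.   ]
-176.12874376801443
95.85149855159176
tcp [438.1 301.6 199.1] tilt [-5.e-04 -2.e-04 -1.e+00] jaw 88.1 travel [  1.3   3.3 194.1] turn -7.8
```

Call:
move_arm([
  {"travel": [1, 3, 0], "angular": [0, 0, -7]},
  {"travel": [0, 0, 40], "angular": [0, 0, 0]},
  {"travel": [0, 0, 40], "angular": [0, 0, 0]},
  {"travel": [0, 0, 40], "angular": [0, 0, 0]},
  {"travel": [0, 0, 40], "angular": [0, 0, 0]},
  {"travel": [0, 0, 20], "angular": [0, 0, 0]},
  {"travel": [0, 0, 10], "angular": [0, 0, 0]},
  {"travel": [0, 0, 5], "angular": [0, 0, 0]},
  {"travel": [0, 0, 0], "angular": [0, 0, 0]},
], claw=-1)

```text
time: 2.1
tcp_pos: [437.2, 305.5, 4.5]
tcp_rot: [0.0, -0.037, 0.999, 0.0]
ft_force: [0.5, -0.2, 0.9]
grip_width: 1.001
```

Call:
move_arm([
  {"travel": [0, 0, 0], "angular": [0, 0, 0]},
  {"travel": [0, 0, 0], "angular": [0, 0, 0]},
  {"travel": [0, 0, 0], "angular": [0, 0, 0]},
  {"travel": [0, 0, 0], "angular": [0, 0, 0]},
  {"travel": [0, 0, 0], "angular": [0, 0, 0]},
  {"travel": [0, 0, 0], "angular": [0, 0, 0]},
  {"travel": [0, 0, 0], "angular": [0, 0, 0]},
  {"travel": [0, 0, 0], "angular": [0, 0, 0]},
], claw=1)

```text
time: 2.9
tcp_pos: [437.3, 305.5, 5.1]
tcp_rot: [0.001, -0.037, 0.999, 0.0]
ft_force: [-1.6, -1.5, 12.7]
grip_width: 0.396
```

Call:
move_arm([
  {"travel": [0, 0, -20], "angular": [0, 0, 0]},
  {"travel": [0, 0, -45], "angular": [0, 0, 0]},
  {"travel": [0, 0, -45], "angular": [0, 0, 0]},
  {"travel": [0, 0, -45], "angular": [0, 0, 0]},
  {"travel": [-9, -45, -10], "angular": [0, 0, 0]},
  {"travel": [-9, -45, -10], "angular": [0, 0, 0]},
  {"travel": [-9, -45, -10], "angular": [0, 0, 0]},
  {"travel": [-9, -45, -10], "angular": [0, 0, 0]},
  {"travel": [-9, -45, -10], "angular": [0, 0, 0]},
  {"travel": [-9, -45, -10], "angular": [0, 0, 0]},
])

```text
time: 3.9
tcp_pos: [510.9, 38.2, 220.0]
tcp_rot: [0.0, -0.037, 0.999, 0.0]
ft_force: [1.0, 0.0, -1.0]
grip_width: 0.39
```

Call:
move_arm([
  {"travel": [-12, -45, 0], "angular": [0, 0, 0]},
  {"travel": [-12, -45, 0], "angular": [0, 0, 0]},
  {"travel": [-12, -45, 0], "angular": [0, 0, 0]},
  {"travel": [0, 0, 0], "angular": [0, 0, 8]},
  {"travel": [0, 0, 0], "angular": [0, 0, 8]},
  {"travel": [0, 0, 0], "angular": [0, 0, 8]},
  {"travel": [0, 0, 0], "angular": [0, 0, 8]},
  {"travel": [0, 0, 0], "angular": [0, 0, 8]},
  {"travel": [0, 0, 0], "angular": [0, 0, 8]},
  {"travel": [0, 0, 0], "angular": [0, 0, 8]},
])

```text
time: 4.9
tcp_pos: [556.6, -91.9, 219.4]
tcp_rot: [-0.0, 0.439, 0.898, -0.0]
ft_force: [0.1, -0.4, -0.1]
grip_width: 0.394
```

Call:
move_arm([
  {"travel": [0, 0, 0], "angular": [0, 0, 8]},
  {"travel": [0, 0, 0], "angular": [0, 0, 8]},
  {"travel": [0, 0, 0], "angular": [0, 0, 8]},
  {"travel": [0, 0, 0], "angular": [0, 0, 8]},
  {"travel": [0, 0, 0], "angular": [0, 0, 8]},
  {"travel": [0, 0, 0], "angular": [0, 0, 8]},
  {"travel": [0, 0, 0], "angular": [0, 0, 4]},
  {"travel": [0, 0, 0], "angular": [0, 0, 0]},
])

```text
time: 5.7
tcp_pos: [556.6, -91.8, 219.4]
tcp_rot: [-0.0, 0.787, 0.617, -0.0]
ft_force: [-0.4, -0.3, -0.1]
grip_width: 0.39
```

```bash
python3 - <<'E'
from h import *
go(563,-79,150,-14.2)
im,p=snap('wrist','w3')
c,s=np.cos(-.248),np.sin(-.248)
for l in[(75,95,25),(60,80,9),(75,-95,25),(-75,95,25)]:print(w2px(p,[563+c*l[0]-s*l[1],-79+s*l[0]+c*l[1],l[2]]))
cv2.imwrite('pics/w3b.png',cv2.resize(im,(800,600),interpolation=cv2.INTER_CUBIC)[:,:,::-1])
E
```

```text
tcp [556.6 -91.8 219.4] tilt [-1.e-04  0.e+00 -1.e+00] jaw -13.8 travel [14.   3.1 69.4] turn 0.4
[[355.5  85.1]]
[[337.9 101.1]]
[[344.2 249.7]]
[[215.3  83.9]]
```

View pics/w3b.png

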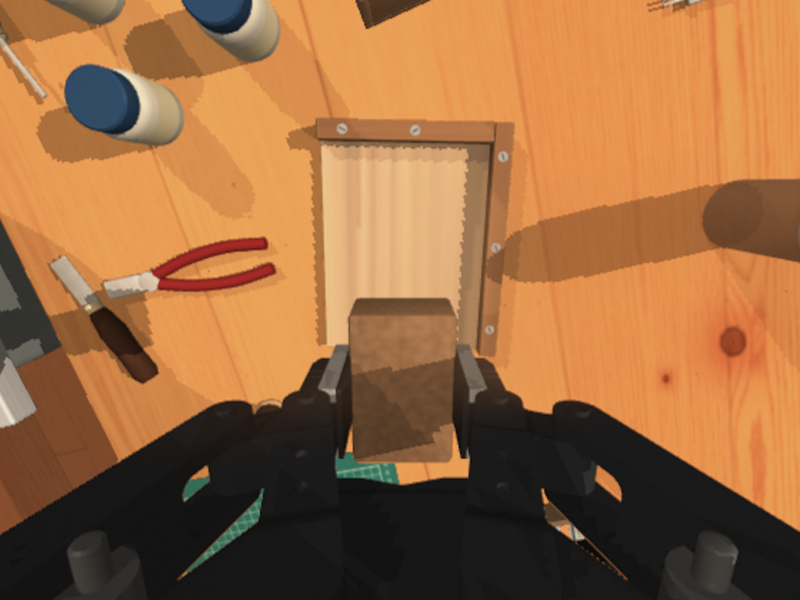

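Wrist view: block held squarely between the pads. The board's outer back-left corner is at (514,123), left-front at (317,119), right-back at (494,355), and the inner corner at fence top at (495,142).

```bash
python3 - <<'E'
from h import *
p=cams.camera_params('wrist')
C=lambda l:[((u+.5)*.7-.5,(v+.5)*.7-.5) for u,v in l]
o,r=fit(p,[(75,95,25),(-75,95,25),(75,-95,25),(60,80,25),(60,-95,25)],C([(514,123),(317,119),(494,355),(495,142),(478,353)]),[563,-79,-.24])
print(o,np.degrees(o[2]),r)
def W(b):
  c,s=np.cos(o[2]),np.sin(o[2]);return np.array([o[0]+c*(60+b[0])-s*(80+b[1]),o[1]+s*(60+b[0])+c*(80+b[1])])
print('corner',W((0,0)))
l=C([(350,300),(453,300)]);print([px2w(p,u,v,T()[0][2]-5) for u,v in l])
t=W((-55,-45));go(t[0],t[1],60,np.degrees(o[2]))
E
```

```text
[ 5.67498127e+02 -7.87949389e+01 -2.57592224e-01] -14.758947281728176 [ 1.  -1.1 -1.3 -1.4  1.1  1.1 -0.8  0.1  0.2  2.3]
corner [645.8987338  -16.71962295]
[array([543.1, -65. , 214.4]), array([579.8, -73.9, 214.4])]
tcp [556.7 -91.8 219.4] tilt [ 1.e-04  0.e+00 -1.e+00] jaw -13.7 travel [ 50.1  13.1 159.4] turn 1.1
```

Call:
move_arm([
  {"travel": [25, 7, 30], "angular": [0, 0, 1]},
  {"travel": [25, 6, 40], "angular": [0, 0, 0]},
  {"travel": [0, 0, 45], "angular": [0, 0, 0]},
  {"travel": [0, 0, 45], "angular": [0, 0, 0]},
  {"travel": [0, 0, 25], "angular": [0, 0, 0]},
  {"travel": [0, 0, 10], "angular": [0, 0, 0]},
  {"travel": [0, 0, 5], "angular": [0, 0, 0]},
  {"travel": [0, 0, 3], "angular": [0, 0, 0]},
  {"travel": [0, 0, 0], "angular": [0, 0, 0]},
])

```text
time: 6.65
tcp_pos: [582.4, -46.8, 17.2]
tcp_rot: [0.001, 0.792, 0.611, 0.001]
ft_force: [-0.1, 1.0, -0.5]
grip_width: 0.393
```

```bash
python3 - <<'E'
from h import *
go(580,-49,15,-14.7);print(arm.sense()['ft_force'])
E
```

```text
tcp [582.4 -46.8  17.2] tilt [ 1.6e-03 -3.0e-04 -1.0e+00] jaw -14.7 travel [-2.8 -1.8  2.2] turn -0.0
[-0.14453121  0.95593247 -0.46823682]
```

Call:
move_arm([
  {"travel": [0, 0, 2], "angular": [0, 0, 0]},
  {"travel": [0, 0, 1], "angular": [0, 0, 0]},
  {"travel": [0, 0, 0], "angular": [0, 0, 0]},
])

```text
time: 6.95
tcp_pos: [582.2, -46.7, 14.1]
tcp_rot: [0.001, 0.792, 0.611, 0.0]
ft_force: [-0.9, -0.1, 7.3]
grip_width: 0.394
```

Call:
move_arm([
  {"travel": [0, 0, 0], "angular": [0, 0, 0]},
  {"travel": [0, 0, 0], "angular": [0, 0, 0]},
  {"travel": [0, 0, 0], "angular": [0, 0, 0]},
  {"travel": [0, 0, -20], "angular": [0, 0, 0]},
  {"travel": [0, 0, -40], "angular": [0, 0, 0]},
  {"travel": [-10, -50, -30], "angular": [0, 0, 0]},
  {"travel": [0, -20, 0], "angular": [0, 0, 0]},
], claw=-0.4)

```text
time: 7.65
tcp_pos: [518.3, -39.1, 101.2]
tcp_rot: [0.001, 0.792, 0.61, 0.001]
ft_force: [-1.7, 1.2, -1.2]
grip_width: 0.696
```

Call:
move_arm([
  {"travel": [-45, 0, 0], "angular": [0, 0, 0]},
  {"travel": [-45, 0, 0], "angular": [0, 0, 0]},
  {"travel": [0, 0, 0], "angular": [0, 0, 0]},
  {"travel": [0, 0, 0], "angular": [0, 0, 0]},
], claw=1)

```text
time: 8.05
tcp_pos: [496.2, -126.8, 98.7]
tcp_rot: [-0.0, 0.793, 0.61, 0.0]
ft_force: [0.3, 0.8, -0.3]
grip_width: 0.019
```

```bash
python3 - <<'E'
from h import *
go(580,-49,15,-14.7)
im,p=snap('wrist','w4')
print(w2px(p,[[645.9,-16.7,9],[580,-49,31]]))
cv2.imwrite('pics/w4b.png',cv2.resize(im,(800,600),interpolation=cv2.INTER_CUBIC)[:,:,::-1])
E
```

```text
tcp [ 496.2 -126.8   98.7] tilt [ 0.e+00  1.e-04 -1.e+00] jaw -14.9 travel [96.6 61.  83.7] turn -0.2
[[450.    7.7]
 [374.   77.4]]
```

View pics/w4b.png

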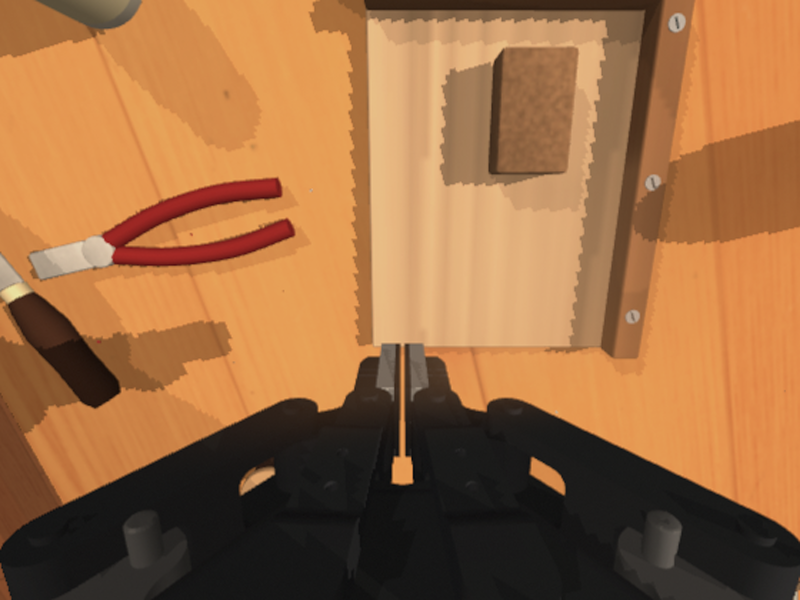

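Wrist view: block released flat on the board, top corners about (505,48), (578,47), (568,172), (497,172). The board surface corners are at (645,10), (602,348), (373,346), (368,10).

```bash
cat >> h.py <<'E'
def B(o,b):
  c,s=np.cos(o[2]),np.sin(o[2]);return np.array([o[0]+c*(60+b[0])-s*(80+b[1]),o[1]+s*(60+b[0])+c*(80+b[1])])
def iB(o,w):
  c,s=np.cos(o[2]),np.sin(o[2]);d=np.array(w[:2])-B(o,(0,0));return np.array([c*d[0]+s*d[1],-s*d[0]+c*d[1]]).round(1)
E
python3 - <<'E'
from h import *
p=cams.camera_params('wrist')
C=lambda l:[((u+.5)*.7-.5,(v+.5)*.7-.5) for u,v in l]
o,r=fit(p,[(60,80,9),(60,-95,9),(-75,-95,9),(-75,80,9)],C([(645,10),(602,348),(373,346),(368,10)]),[563,-79,-.24])
print(o,np.degrees(o[2]),r,B(o,(0,0)))
ob,r=fit(p,[(17.5,27.5,31),(-17.5,27.5,31),(-17.5,-27.5,31),(17.5,-27.5,31)],C([(578,47),(505,48),(497,172),(568,172)]),[580,-49,-.24]);print(ob,r,iB(o,ob))
print('tcp in corner',iB(o,T()[0]))
E
```

```text
[ 5.68794561e+02 -7.75742925e+01 -2.58125733e-01] -14.789515100661426 [ 0.6  0.1 -0.8 -0.6  0.4  0.5 -0.3 -0. ] [647.2282745  -15.54081275]
[ 5.80981400e+02 -4.89565082e+01 -2.50652065e-01] [ 1.9 -0.9 -1.8 -1.2 -0.6  1.5  0.5  1.1] [-55.5 -49.2]
tcp in corner [-117.6 -145.2]
```

Call:
move_arm([
  {"travel": [48, 0, 0], "angular": [0, 0, 0]},
  {"travel": [48, 0, 0], "angular": [0, 0, 0]},
  {"travel": [0, 0, 40], "angular": [0, 0, 0]},
  {"travel": [0, 0, 30], "angular": [0, 0, 0]},
  {"travel": [0, 0, 9], "angular": [0, 0, 0]},
  {"travel": [0, 20, 0], "angular": [0, 0, 0]},
  {"travel": [0, 8, 0], "angular": [0, 0, 0]},
  {"travel": [0, 0, 0], "angular": [0, 0, 0]},
], claw=1)

```text
time: 8.9
tcp_pos: [549.5, -40.4, 20.4]
tcp_rot: [0.001, 0.792, 0.611, 0.001]
ft_force: [0.1, 0.1, -0.6]
grip_width: 0.002
```

Call:
move_arm([
  {"travel": [0, 6, 0], "angular": [0, 0, 0]},
  {"travel": [0, 6, 0], "angular": [0, 0, 0]},
  {"travel": [0, 6, 0], "angular": [0, 0, 0]},
  {"travel": [0, 6, 0], "angular": [0, 0, 0]},
  {"travel": [0, 4, 0], "angular": [0, 0, 0]},
  {"travel": [0, 0, 0], "angular": [0, 0, 0]},
])

```text
time: 9.5
tcp_pos: [575.7, -47.6, 19.7]
tcp_rot: [0.0, 0.792, 0.61, 0.0]
ft_force: [-0.5, -0.4, 0.8]
grip_width: -0.0
```

```bash
python3 - <<'E'
from h import *
o=[568.8,-77.6,-.258]
print(iB(o,T()[0]),T()[0],arm.sense()['ft_force'])
im,p=snap('scene','s2')
w=w2px(p,[[*B(o,(-60,-40)),9]])[0];print(w);u,v=w.astype(int)
a=cv2.resize(im[v-75:v+75,u-100:u+100],(800,600),interpolation=cv2.INTER_CUBIC);cv2.imwrite('pics/s2b.png',a[:,:,::-1])
E
```

```text
[-61.  -49.2] [575.65048448 -47.5703343   19.71889141] [-0.54467672 -0.43728978  0.80897112]
[332.9 239.7]
```

View pics/s2b.png

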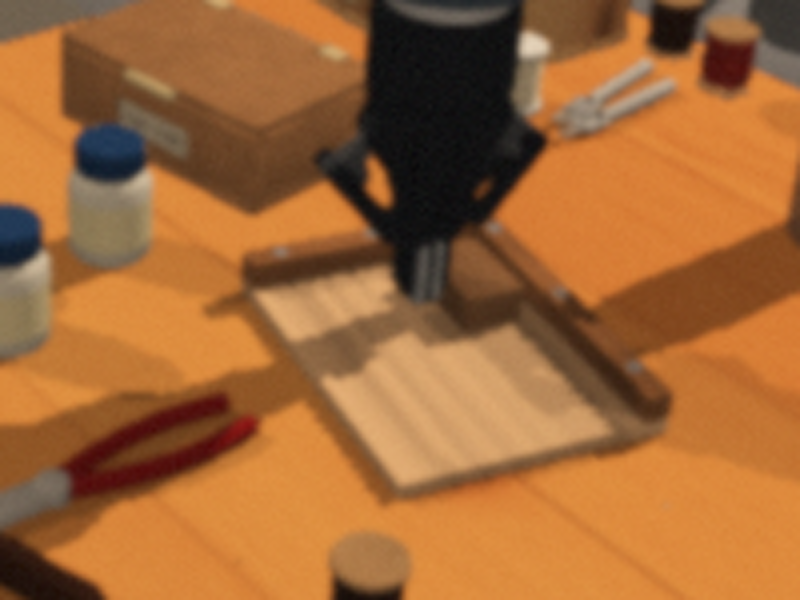

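The scene crop shows the closed fingers bearing on the block's front face, with a gap to the back fence still to go.

Call:
move_arm([
  {"travel": [0, 4, 0], "angular": [0, 0, 0]},
  {"travel": [0, 3, 0], "angular": [0, 0, 0]},
  {"travel": [0, 1, 0], "angular": [0, 0, 0]},
  {"travel": [0, 1, 0], "angular": [0, 0, 0]},
])

```text
time: 9.95
tcp_pos: [583.9, -49.7, 19.6]
tcp_rot: [0.0, 0.792, 0.611, 0.0]
ft_force: [-1.2, 0.8, 0.0]
grip_width: -0.0
```

Call:
move_arm([
  {"travel": [0, 1, 0], "angular": [0, 0, 0]},
  {"travel": [0, 0, 0], "angular": [0, 0, 0]},
])

```text
time: 10.15
tcp_pos: [584.8, -49.9, 19.6]
tcp_rot: [0.0, 0.792, 0.611, 0.0]
ft_force: [-0.3, 0.6, 0.2]
grip_width: -0.002
```

Call:
move_arm([
  {"travel": [0, 1, 0], "angular": [0, 0, 0]},
  {"travel": [0, 0, 0], "angular": [0, 0, 0]},
])

```text
time: 10.35
tcp_pos: [585.8, -50.2, 19.6]
tcp_rot: [0.0, 0.792, 0.611, 0.0]
ft_force: [0.7, -0.1, -0.3]
grip_width: 0.003
```

Call:
move_arm([
  {"travel": [0, 1, 0], "angular": [0, 0, 0]},
  {"travel": [0, 0, 0], "angular": [0, 0, 0]},
])

```text
time: 10.55
tcp_pos: [586.8, -50.5, 19.7]
tcp_rot: [0.0, 0.792, 0.611, 0.0]
ft_force: [-0.3, 0.4, 0.8]
grip_width: -0.001
```

Call:
move_arm([
  {"travel": [0, 1, 0], "angular": [0, 0, 0]},
  {"travel": [0, 1, 0], "angular": [0, 0, 0]},
  {"travel": [0, 0, 0], "angular": [0, 0, 0]},
])

```text
time: 10.85
tcp_pos: [587.7, -50.7, 19.4]
tcp_rot: [-0.001, 0.792, 0.611, -0.001]
ft_force: [-5.6, 1.6, 2.5]
grip_width: 0.002
```

Call:
move_arm([
  {"travel": [0, 1, 0], "angular": [0, 0, 0]},
  {"travel": [0, 0, 0], "angular": [0, 0, 0]},
])

```text
time: 11.05
tcp_pos: [587.8, -50.7, 19.3]
tcp_rot: [-0.001, 0.792, 0.611, -0.001]
ft_force: [-8.5, 3.4, 4.9]
grip_width: 0.0
```

Call:
move_arm([
  {"travel": [0, 1, 0], "angular": [0, 0, 0]},
  {"travel": [0, 0, 0], "angular": [0, 0, 0]},
])

```text
time: 11.25
tcp_pos: [587.9, -50.7, 19.2]
tcp_rot: [-0.002, 0.792, 0.611, -0.002]
ft_force: [-13.0, 4.3, 9.0]
grip_width: -0.0
```

```bash
python3 - <<'E'
from h import *
o=[568.8,-77.6,-.258]
print(iB(o,T()[0]),T()[0],arm.sense()['ft_force'])
im,p=snap('scene','s3')
u,v=332,215
a=cv2.resize(im[v-60:v+60,u-80:u+80],(800,600),interpolation=cv2.INTER_CUBIC);cv2.imwrite('pics/s3b.png',a[:,:,::-1])
E
```

```text
[-48.4 -49.2] [587.92733579 -50.74380196  19.24763921] [-13.01554185   4.29930863   9.03038644]
```

Call:
move_arm([
  {"travel": [0, -4, 0], "angular": [0, 0, 0]},
  {"travel": [0, -21, 0], "angular": [0, 0, 0]},
  {"travel": [-25, 0, 0], "angular": [0, 0, 0]},
  {"travel": [-24, 0, 0], "angular": [0, 0, 0]},
  {"travel": [0, 25, 0], "angular": [0, 0, 0]},
  {"travel": [0, 24, 0], "angular": [0, 0, 0]},
  {"travel": [0, 0, 0], "angular": [0, 0, 0]},
])

```text
time: 12.0
tcp_pos: [604.6, -106.2, 20.0]
tcp_rot: [0.002, 0.792, 0.61, 0.001]
ft_force: [0.8, -0.1, -0.2]
grip_width: -0.001
```

```bash
python3 - <<'E'
from h import *
o=[568.8,-77.6,-.258]
print(iB(o,T()[0]),T()[0],arm.sense()['ft_force'])
go(*B(o,(-20,-68)),19,-14.8)
E
```

```text
[-18.1 -98.6] [ 604.58881127 -106.23579358   20.03223586] [ 0.76804607 -0.13254704 -0.24157194]
tcp [ 604.6 -106.2   20. ] tilt [ 0.004  -0.0011 -1.    ] jaw -14.8 travel [30.6 -1.9  1. ] turn 0.0
```

Call:
move_arm([
  {"travel": [6, -1, 0], "angular": [0, 0, 0]},
  {"travel": [6, 0, 0], "angular": [0, 0, 0]},
  {"travel": [6, 0, 0], "angular": [0, 0, 0]},
  {"travel": [6, 0, 0], "angular": [0, 0, 0]},
  {"travel": [3, 0, 0], "angular": [0, 0, 0]},
  {"travel": [1, 0, 0], "angular": [0, 0, 0]},
  {"travel": [0, 0, 0], "angular": [0, 0, 0]},
])

```text
time: 12.7
tcp_pos: [607.5, -77.5, 19.7]
tcp_rot: [0.0, 0.792, 0.611, 0.0]
ft_force: [-0.8, 1.1, 0.6]
grip_width: -0.001
```

Call:
move_arm([
  {"travel": [1, 0, 0], "angular": [0, 0, 0]},
  {"travel": [1, 0, 0], "angular": [0, 0, 0]},
  {"travel": [0, 0, 0], "angular": [0, 0, 0]},
])

```text
time: 13.0
tcp_pos: [608.0, -75.7, 19.6]
tcp_rot: [0.0, 0.792, 0.61, 0.0]
ft_force: [0.1, -0.1, 0.1]
grip_width: -0.0
```

Call:
move_arm([
  {"travel": [1, 0, 0], "angular": [0, 0, 0]},
  {"travel": [1, 0, 0], "angular": [0, 0, 0]},
  {"travel": [0, 0, 0], "angular": [0, 0, 0]},
])

```text
time: 13.3
tcp_pos: [608.5, -73.7, 19.6]
tcp_rot: [0.0, 0.792, 0.611, -0.0]
ft_force: [0.8, -0.7, -0.5]
grip_width: 0.001
```

Call:
move_arm([
  {"travel": [1, 0, 0], "angular": [0, 0, 0]},
  {"travel": [0, 0, 0], "angular": [0, 0, 0]},
])

```text
time: 13.5
tcp_pos: [608.5, -73.6, 19.7]
tcp_rot: [0.0, 0.792, 0.611, -0.0]
ft_force: [-2.7, -9.4, 0.7]
grip_width: -0.0
```

Call:
move_arm([
  {"travel": [1, 0, 0], "angular": [0, 0, 0]},
  {"travel": [0, 0, 0], "angular": [0, 0, 0]},
])

```text
time: 13.7
tcp_pos: [608.5, -73.5, 19.7]
tcp_rot: [0.001, 0.792, 0.611, -0.001]
ft_force: [-5.5, -17.6, 2.6]
grip_width: -0.001
```

Call:
move_arm([
  {"travel": [1, 0, 0], "angular": [0, 0, 0]},
  {"travel": [0, 0, 0], "angular": [0, 0, 0]},
])

```text
time: 13.9
tcp_pos: [608.5, -73.4, 19.8]
tcp_rot: [0.001, 0.792, 0.611, -0.001]
ft_force: [-7.4, -26.5, 2.8]
grip_width: 0.0
```

Call:
move_arm([
  {"travel": [1, 0, 0], "angular": [0, 0, 0]},
  {"travel": [0, 0, 0], "angular": [0, 0, 0]},
])

```text
time: 14.1
tcp_pos: [608.6, -73.3, 19.8]
tcp_rot: [0.001, 0.792, 0.611, -0.002]
ft_force: [-10.6, -35.1, 4.5]
grip_width: 0.003
```

Call:
move_arm([
  {"travel": [-6, 0, 0], "angular": [0, 0, 0]},
  {"travel": [-14, 0, 0], "angular": [0, 0, 0]},
  {"travel": [0, -20, -40], "angular": [0, 0, 0]},
  {"travel": [-30, -20, -30], "angular": [0, 0, 0]},
  {"travel": [-30, -20, -20], "angular": [0, 0, 0]},
  {"travel": [0, 0, 0], "angular": [0, 0, 0]},
  {"travel": [0, 0, 0], "angular": [0, 0, 0]},
])

```text
time: 14.8
tcp_pos: [531.0, -132.8, 110.2]
tcp_rot: [0.0, 0.792, 0.61, 0.0]
ft_force: [0.1, 0.1, -0.8]
grip_width: -0.004
```

```bash
python3 - <<'E'
from h import *
o=[568.8,-77.6,-.258]
im,p=snap('wrist','w5')
print(iB(o,T()[0]),T()[0])
w=w2px(p,[[*B(o,(0,0)),9],[*B(o,(-35,-55)),31]]);print(w)
u,v=w.mean(0).astype(int);u0,v0=max(u-80,0),max(v-60,0);print(u0,v0)
a=cv2.resize(im[v0:v0+120,u0:u0+160],(800,600),interpolation=cv2.INTER_CUBIC);cv2.imwrite('pics/w5b.png',a[:,:,::-1])
E
```

```text
[ -82.4 -142.4] [ 531.25271091 -132.22721327  109.57446222]
[[394.3  16.6]
 [348.7  93.2]]
291 0
```

View pics/w5b.png

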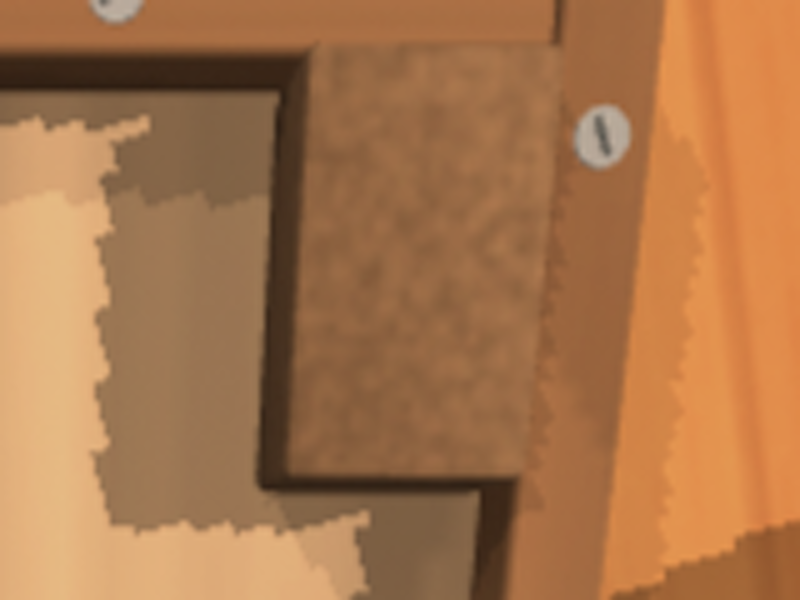

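Wrist crop: the block is flush against the left fence (top edge y≈45) and the back fence (right edge x≈555→520), square. Now on to the pot.

Call:
move_arm([
  {"travel": [0, 0, -40], "angular": [0, 0, 0]},
  {"travel": [40, -27, 0], "angular": [0, 0, 0]},
  {"travel": [40, -27, 0], "angular": [0, 0, 0]},
  {"travel": [40, -27, 0], "angular": [0, 0, 0]},
  {"travel": [40, -27, 0], "angular": [0, 0, 0]},
  {"travel": [0, 0, 0], "angular": [0, 0, 0]},
  {"travel": [0, 0, 0], "angular": [0, 0, 0]},
], claw=-1)

```text
time: 15.55
tcp_pos: [467.4, 51.6, 149.1]
tcp_rot: [-0.0, 0.791, 0.612, -0.0]
ft_force: [0.3, 0.2, 0.1]
grip_width: 1.002
```

```bash
python3 - <<'E'
from h import *
im,p=snap('wrist','w6')
print(T()[0])
print(w2px(p,[[483,109,70],[483,109,0]]))
cv2.imwrite('pics/w6b.png',cv2.resize(im,(800,600),interpolation=cv2.INTER_CUBIC)[:,:,::-1])
E
```

```text
[467.80265874  50.67920188 149.17495257]
[[283.  134.6]
 [282.7 133. ]]
```

View pics/w6b.png

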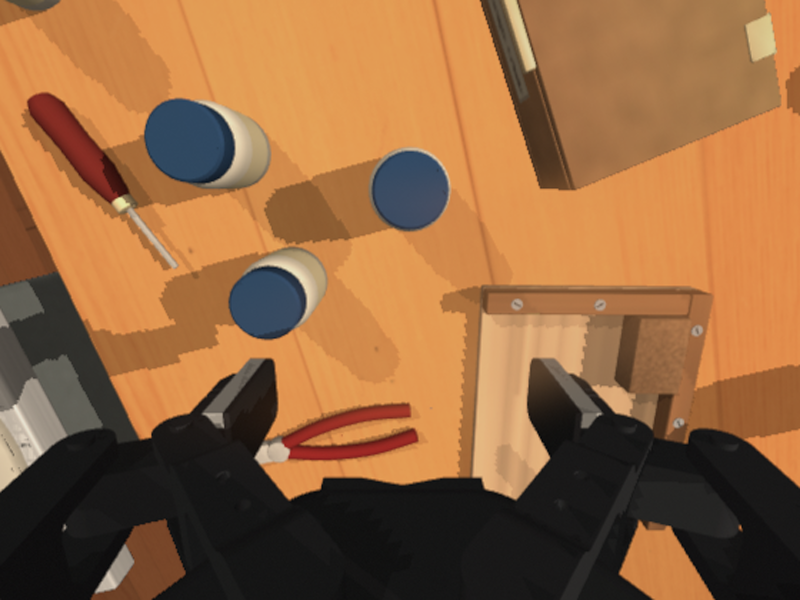

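The wrist camera is right above the chosen pot: lid centre (410,190), neighbours clear of the finger lanes.

```bash
python3 - <<'E'
from h import *
p=cams.camera_params('wrist')
w=px2w(p,410*.7,190*.7,70);print(w);go(w[0],w[1],24,-14.8)
E
```

```text
[486.7 108.4  70. ]
tcp [467.8  50.7 149.2] tilt [-3.e-04 -1.e-04 -1.e+00] jaw -14.6 travel [ 60.6   3.7 125.2] turn 0.2
```

Call:
move_arm([
  {"travel": [30, 2, 0], "angular": [0, 0, 0]},
  {"travel": [31, 2, 0], "angular": [0, 0, 0]},
  {"travel": [0, 0, 0], "angular": [0, 0, 0]},
  {"travel": [0, 0, 40], "angular": [0, 0, 0]},
  {"travel": [0, 0, 40], "angular": [0, 0, 0]},
  {"travel": [0, 0, 30], "angular": [0, 0, 0]},
  {"travel": [0, 0, 15], "angular": [0, 0, 0]},
  {"travel": [0, 0, 0], "angular": [0, 0, 0]},
])

```text
time: 16.4
tcp_pos: [486.0, 106.9, 22.5]
tcp_rot: [-0.001, 0.792, 0.61, -0.002]
ft_force: [-0.0, 0.4, 0.7]
grip_width: 0.999
```

Call:
move_arm([
  {"travel": [0, 0, 0], "angular": [0, 0, 0]},
  {"travel": [0, 0, 0], "angular": [0, 0, 0]},
  {"travel": [0, 0, 0], "angular": [0, 0, 0]},
  {"travel": [0, 0, 0], "angular": [0, 0, 0]},
  {"travel": [0, 0, 0], "angular": [0, 0, 0]},
  {"travel": [0, 0, 0], "angular": [0, 0, 0]},
  {"travel": [0, 0, 0], "angular": [0, 0, 0]},
  {"travel": [0, 0, 0], "angular": [0, 0, 0]},
], claw=1)

```text
time: 17.2
tcp_pos: [487.6, 108.1, 26.0]
tcp_rot: [0.001, 0.792, 0.611, 0.001]
ft_force: [-0.4, -2.8, 11.9]
grip_width: 0.526
```

```bash
python3 - <<'E'
from h import *
o=[568.8,-77.6,-.258]
print(arm.sense()['ft_force']);go(*B(o,(-32,-86)),80,-14.8)
E
```

```text
[-0.35088937 -2.79695899 11.93681731]
tcp [487.6 108.1  26. ] tilt [ 2.3e-03 -1.0e-04 -1.0e+00] jaw -14.7 travel [-164.9  153.9  -53.8] turn 0.1
```

Call:
move_arm([
  {"travel": [0, 0, -30], "angular": [0, 0, 0]},
  {"travel": [0, 0, -35], "angular": [0, 0, 0]},
  {"travel": [-33, 31, 0], "angular": [0, 0, 0]},
  {"travel": [-33, 31, 0], "angular": [0, 0, 0]},
  {"travel": [-33, 31, 0], "angular": [0, 0, 0]},
  {"travel": [-33, 31, 0], "angular": [0, 0, 0]},
  {"travel": [-33, 30, 0], "angular": [0, 0, 0]},
  {"travel": [0, 0, 0], "angular": [0, 0, 0]},
  {"travel": [0, 0, 0], "angular": [0, 0, 0]},
])

```text
time: 18.1
tcp_pos: [593.9, -91.5, 90.1]
tcp_rot: [0.0, 0.793, 0.61, 0.0]
ft_force: [-0.6, 0.1, -1.5]
grip_width: 0.526
```

```bash
python3 - <<'E'
from h import *
o=[568.8,-77.6,-.258]
print(iB(o,T()[0]),arm.sense()['ft_force']);go(*B(o,(-32,-86)),36,-14.8)
E
```

```text
[-32.2 -87. ] [-0.62384414  0.08126171 -1.53811477]
tcp [593.9 -91.5  90.1] tilt [ 7.e-04 -1.e-04 -1.e+00] jaw -14.8 travel [ 1.   0.2 54.1] turn -0.0
```

Call:
move_arm([
  {"travel": [0, 0, 25], "angular": [0, 0, 0]},
  {"travel": [0, 0, 18], "angular": [0, 0, 0]},
  {"travel": [0, 0, 7], "angular": [0, 0, 0]},
  {"travel": [0, 0, 2], "angular": [0, 0, 0]},
  {"travel": [0, 0, 0], "angular": [0, 0, 0]},
])

```text
time: 18.6
tcp_pos: [593.8, -90.1, 38.2]
tcp_rot: [0.0, 0.792, 0.611, 0.0]
ft_force: [0.7, 0.3, -0.5]
grip_width: 0.522
```

Call:
move_arm([
  {"travel": [0, 0, 1], "angular": [0, 0, 0]},
  {"travel": [0, 0, 1], "angular": [0, 0, 0]},
  {"travel": [0, 0, 0], "angular": [0, 0, 0]},
])

```text
time: 18.9
tcp_pos: [593.8, -90.6, 36.0]
tcp_rot: [0.0, 0.792, 0.611, 0.0]
ft_force: [0.2, -0.5, -1.4]
grip_width: 0.515
```

Call:
move_arm([
  {"travel": [0, 3, 0], "angular": [0, 0, 0]},
  {"travel": [0, 3, 0], "angular": [0, 0, 0]},
  {"travel": [0, 1, 0.5], "angular": [0, 0, 0]},
  {"travel": [0, 0, 0], "angular": [0, 0, 0]},
])

```text
time: 19.3
tcp_pos: [600.7, -92.4, 35.1]
tcp_rot: [0.0, 0.792, 0.611, 0.0]
ft_force: [0.7, -0.1, 0.1]
grip_width: 0.52
```

Call:
move_arm([
  {"travel": [0, 1, 0], "angular": [0, 0, 0]},
  {"travel": [0, 0, 0], "angular": [0, 0, 0]},
])

```text
time: 19.5
tcp_pos: [601.5, -92.6, 35.1]
tcp_rot: [0.0, 0.792, 0.611, 0.0]
ft_force: [-1.2, 0.1, -1.4]
grip_width: 0.522
```

Call:
move_arm([
  {"travel": [0, 0.5, 0], "angular": [0, 0, 0]},
  {"travel": [0, 0, 0], "angular": [0, 0, 0]},
])

```text
time: 19.7
tcp_pos: [601.9, -92.7, 35.1]
tcp_rot: [0.0, 0.792, 0.611, -0.0]
ft_force: [-0.1, 0.3, -0.8]
grip_width: 0.52
```

```bash
python3 - <<'E'
from h import *
o=[568.8,-77.6,-.258]
print(iB(o,T()[0]),T()[0],arm.sense()['ft_force'])
E
```

```text
[-24.1 -86.2] [601.90554654 -92.72228444  35.11889217] [-0.05093963  0.33162474 -0.77620213]
```

Call:
move_arm([
  {"travel": [0, 0.5, 0], "angular": [0, 0, 0]},
  {"travel": [0, 0, 0], "angular": [0, 0, 0]},
])

```text
time: 19.9
tcp_pos: [602.3, -92.8, 35.1]
tcp_rot: [-0.0, 0.792, 0.611, -0.0]
ft_force: [-0.6, 0.4, -0.6]
grip_width: 0.522
```

Call:
move_arm([
  {"travel": [0, 0.5, 0], "angular": [0, 0, 0]},
  {"travel": [0, 0, 0], "angular": [0, 0, 0]},
])

```text
time: 20.1
tcp_pos: [602.4, -92.9, 35.1]
tcp_rot: [-0.0, 0.792, 0.611, -0.0]
ft_force: [-3.2, 0.8, 1.8]
grip_width: 0.526
```

Call:
move_arm([
  {"travel": [0, 0.5, 0], "angular": [0, 0, 0]},
  {"travel": [0, 0, 0], "angular": [0, 0, 0]},
])

```text
time: 20.3
tcp_pos: [602.5, -92.9, 35.1]
tcp_rot: [-0.001, 0.792, 0.611, -0.001]
ft_force: [-6.0, 1.0, 3.4]
grip_width: 0.52
```

Back fence contact (about 6 N). I'll back off 0.5 and slide towards the block.

Call:
move_arm([
  {"travel": [2, -0.5, 0], "angular": [0, 0, 0]},
  {"travel": [2, 0, 0], "angular": [0, 0, 0]},
  {"travel": [1, 0, 0], "angular": [0, 0, 0]},
  {"travel": [1, 0, 0], "angular": [0, 0, 0]},
  {"travel": [0, 0, 0], "angular": [0, 0, 0]},
])

```text
time: 20.8
tcp_pos: [604.0, -87.3, 35.2]
tcp_rot: [-0.0, 0.792, 0.611, -0.0]
ft_force: [-4.6, -2.3, 2.2]
grip_width: 0.523
```

Call:
move_arm([
  {"travel": [0.7, 0, 0], "angular": [0, 0, 0]},
  {"travel": [0, 0, 0], "angular": [0, 0, 0]},
])

```text
time: 21.0
tcp_pos: [604.1, -87.1, 35.3]
tcp_rot: [0.0, 0.792, 0.611, -0.001]
ft_force: [-6.6, -7.1, 4.9]
grip_width: 0.523
```

Call:
move_arm([
  {"travel": [0.7, 0, 0], "angular": [0, 0, 0]},
  {"travel": [0, 0, 0], "angular": [0, 0, 0]},
])

```text
time: 21.2
tcp_pos: [604.1, -86.9, 35.3]
tcp_rot: [0.0, 0.792, 0.611, -0.001]
ft_force: [-8.6, -10.7, 5.8]
grip_width: 0.524
```

Call:
move_arm([
  {"travel": [0.7, 0, 0], "angular": [0, 0, 0]},
  {"travel": [0, 0, 0], "angular": [0, 0, 0]},
])

```text
time: 21.4
tcp_pos: [604.2, -86.7, 35.4]
tcp_rot: [0.0, 0.792, 0.611, -0.001]
ft_force: [-9.8, -16.7, 8.0]
grip_width: 0.523
```

Call:
move_arm([
  {"travel": [-1.5, -0.5, 0.5], "angular": [0, 0, 0]},
  {"travel": [0, 0, 0.5], "angular": [0, 0, 0]},
  {"travel": [0, 0, 0], "angular": [0, 0, 0]},
])

```text
time: 21.7
tcp_pos: [604.0, -87.3, 35.0]
tcp_rot: [0.001, 0.792, 0.611, -0.0]
ft_force: [-8.8, -7.5, 16.8]
grip_width: 0.522
```

Call:
move_arm([
  {"travel": [0, 0, 0], "angular": [0, 0, 0]},
  {"travel": [0, 0, 0], "angular": [0, 0, 0]},
  {"travel": [0, 0, 0], "angular": [0, 0, 0]},
  {"travel": [0, 0, 0], "angular": [0, 0, 0]},
], claw=-0.6)

```text
time: 22.1
tcp_pos: [604.2, -86.4, 34.0]
tcp_rot: [0.0, 0.792, 0.611, 0.0]
ft_force: [-0.3, -0.3, 0.4]
grip_width: 0.799
```

Call:
move_arm([
  {"travel": [0, 0, -10], "angular": [0, 0, 0]},
  {"travel": [0, 0, -20], "angular": [0, 0, 0]},
  {"travel": [0, 0, -40], "angular": [0, 0, 0]},
  {"travel": [0, 0, -45], "angular": [0, 0, 0]},
  {"travel": [-35, -5, -30], "angular": [0, 0, 0]},
  {"travel": [-35, -5, 0], "angular": [0, 0, 0]},
  {"travel": [0, 0, 0], "angular": [0, 0, 0]},
  {"travel": [0, 0, 0], "angular": [0, 0, 0]},
])

```text
time: 22.9
tcp_pos: [576.4, -152.1, 179.8]
tcp_rot: [0.0, 0.792, 0.61, 0.0]
ft_force: [0.9, 1.0, 0.1]
grip_width: 0.795
```

```bash
python3 - <<'E'
from h import *
o=[568.8,-77.6,-.258]
im,p=snap('wrist','w7')
print(iB(o,T()[0]),T()[0])
w=w2px(p,[[*B(o,(-23.5,-78.5)),79],[*B(o,(0,0)),25],[*B(o,(-35,-55)),31]]);print(w)
u,v=w[0].astype(int);u0,v0=max(u-100,0),max(v-75,0);print(u0,v0)
cv2.imwrite('pics/w7b.png',cv2.resize(im[v0:v0+150,u0:u0+200],(800,600),interpolation=cv2.INTER_CUBIC)[:,:,::-1])
E
```

```text
[ -33.7 -149.4] [ 576.55651107 -151.43428683  179.45356572]
[[294.6 118.3]
 [319.1  29.5]
 [280.3  93.6]]
194 43
```

View pics/w7b.png

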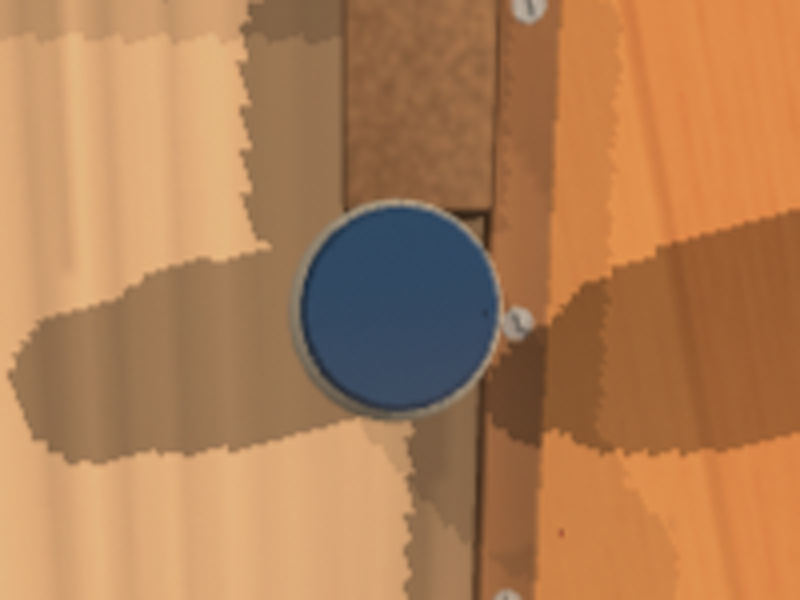

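Wrist crop: lid centre at (400,306), which is full-frame (294,119.5) against a predicted (294.6,118.3), so about 1 mm off the ideal packed position. The pot stands upright with its body ring concentric, touching the block end and the back fence. The block is still flush and the gripper is clear.

```bash
python3 - <<'E'
from h import *
o=[568.8,-77.6,-.258]
p=cams.camera_params('wrist');print(iB(o,px2w(p,294,119.5,79)))
print(ticket.close_job())
E
```

```text
[-24.1 -78.7]
the job is handed in; nothing more can be done
None
```

The kit is made up on the corner board and the job is handed in, at about 23 s of the 72 s allowed. No verdict was reported.

- **Block:** I set it on the board, let go, and pushed it with shut fingers against the back fence, then the left fence. A close view showed it flush and square on both sides before I fetched the pot. The left-fence push peaked at about 35 N sideways (about 37 N in all) on the fingers, close to the 40 N limit for the arm and gripper body.
- **Pot:** I took the farthest of the four blue-lidded pots, about 495 mm from the base. I set it down against the back fence, slid it to the block's end until I felt contact, and released it.
- **Last check:** Pot centre is at (-24.1, -78.7) mm from the corner, against an ideal of (-23.5, -78.5). The pot looked upright, the block still looked flush, and the gripper was clear.
- **Bystanders:** The arm never went near the pliers or the spool. I did not measure them again at the end.
- **Disagreements:** My first move was refused for missing fields and simply resent. The first estimate of the board from the top camera was about 4 mm off the close views, so I used the close views, which agreed with the contact positions to about 1 mm.

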